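Drop the cold block into the bottle chiller's well

ROBOT

A 6-joint arm with a two-finger parallel gripper is mounted at the origin on the work surface. World frame = base frame: x ahead of the robot, y to its left, z up, the work surface at z = 0. Lengths are in mm, angles in degrees, forces in N, time in s.
With the tool pointing down it reaches from about 300 to 850 mm from the base axis. Payload 4.2 kg.
Tool frame: the origin (TCP) lies at the very end of the fingers, on their centre line; the grasp point (between the pads) lies 19 mm behind it; z points along the fingers, y is the direction in which the jaws open and shut (so a half turn about z gives the same grasp; the last joint's range is limited). The gripper opens to 91 mm and grips with 3 to 60 N. Pads are 32 mm wide; open, the fingers measure 118 mm over their backs; the gripper's body (76 mm by 178 mm) begins 60 mm behind the grasp point.
Start: joints at [70.13, 18.312, 89.639, -0, 72.044, -1.146], TCP at [184.586, 544.584, 213.976] pointing down, gripper open.
Joint ranges: [-177.97, 177.97], [-48.28, 115.42], [12.27, 149.76], [-77.06, 257.06], [2.81, 150.46], [-146.56, 146.56]. Speed limits (degrees/s): [147.25, 147.25, 180, 180, 180, 180].

INTERFACE

Orientations are given as [roll, pitch, yaw] about the fixed x, y, z axes, in that order (R = Rz(yaw) Ry(pitch) Rx(roll)).
In Python, from workcell import monitor, eyes, job gives the robot as it stands.
- The arm moves only by the tool move_arm, never from a script. Its argument "increments" is a list that holds one entry, the list of rows, each a list of 7 numbers: the opening, from 0 (shut) to 1 (fully open), then the shift along the tool's x, y, z in cm, then the turn, a rotation vector about the tool's x, y, z in rad. In form: [[[jaw, x, y, z, ax, ay, az], ...]]. A call has 1 to 12 rows; each row shifts and turns the pose as measured when the row begins, along the tool's axes as they then stand; what a row does not reach is not made up. A row lasts 1/8 s, in which the tool goes at most 62.5 mm and 10.7 degrees, less where a joint would pass 70% of its speed; a pose out of reach is approached as far as the arm can. A call is refused whole if a number of a shift passes 6.25 or a number of a turn 0.188, either way. A call with a gripper value outside its range is refused whole. The fingers move at their own pace and stop on an object; "force" is the grip in N (left out, the last holds). Time passes only in rows, so rows that do not move let the fingers close. It gives the time, the measured TCP pose, the force and the opening at its end, in the units of the state.
- monitor.state(): the state, without advancing time (a new reading comes with each control period).
- eyes.grab_frame(name): name is "scene" or "side" or "wrist"; returns a dict with "color" (420x560x3 uint8, red, green, blue), "z_map" (420x560 float32, mm along the optical axis (not along the pixel's ray), 0 where there is no reading), "camera_matrix" (3x3 intrinsics, pixels), "dist_coeffs" ([k1, k2, p1, p2, k3] as OpenCV has them; the pictures are not rectified), "rvec" (rotation vector, rad) and "tvec" (3), from world to camera coordinates, as OpenCV has them. Camera axes: x right, y down, z forward; pixel columns grow to the right and rows downward; lengths in mm; the calibration is good to about 2 mm. A picture is of the moment at which its call begins.
- job.job_done(): hands the job in, once; it reports no verdict.
The state is a dict: "time_s": time; "qpos": joint angles; "qvel": joint speeds; "effort": joint torques, N m; "ee_pos": TCP position; "ee_rot": TCP orientation; "force": force on the tool from outside, world axes, zero at the start; "torque": the same for the moment, N m; "gripper_width": finger opening in mm.
Only numpy, scipy, OpenCV 4.12 (cv2) and the standard library are available. Lean on these libraries where they do the work, as an engineer would, in place of code of your own. Each camera call takes 0.05 s, during which the arm holds its last target. There are 200 camera calls.

TASK

The aluminium cold block lies askew on the chiller's dark steel ledge, partly under the low glass shelf. Without forcing it, first slide it sideways until its long side lies flat against the brass guide rail, then push it from behind along the rail, off the drop edge, so that it falls into the loading well and comes to rest down inside. Leave the tumblers, the olive dish and the tongs where they are.

Things in the scene. Friction and masses are not known exactly. Their poses are not given: they have to be found in the camera images.
- cold_block: Plain aluminium slab 140 x 95 x 30 mm (own x, y, z), edges rounded 5 mm, 0.28 to 0.52 kg, too wide to grasp. Origin at its centre. Starts flat on the ledge, up to 0.35 rad askew and clear of the rail, front part under the glass. Ledge friction unknown (sliding it takes 1 to 5 N); flat on the rail the force rises steeply: stop by feel, never over 60 N. It tips once its centre passes the drop edge.
- chiller: Fixed bottle chiller with a white body. Its x points along the ledge over the drop edge into the well, y left to the rail, z up; origin at table height under the drop edge. Flat dark steel ledge, own frame in mm: top z 170, x -252 to 0, y -186 to 72. Right of the well (y -182 to -68) a 12 mm high stop closes the ledge's end.
- drop_edge (a point): Point on the ledge's top at its drop edge, in line with the middle of the well; axes as the chiller's. Here the block falls into the well.
- rail (a point): Brass guide rail on the ledge's left side: the middle of its flat inner face, which is 225 mm long along the chiller's x (to 10 mm short of the drop edge), 28 mm high, and lies 54 mm left (+y) of the well's middle line. A block flat on it has its centre 6.5 mm left of that line and clears both well walls.
- well (a point): Loading well, open at the top: the centre of its mouth at ledge height. Inside 130 mm along x from the drop edge, 120 mm across y; rubber floor 160 mm below this point. Side walls 12 mm thick rise 30 mm above the ledge, the clear far wall ends level with it.
- shelf_front (a point): Middle of the glass shelf's brass front bar (10 mm thick), 134 mm above the ledge, 100 mm short of the drop edge. Glass from there to the drop edge, 285 mm wide, underside 129 mm above the ledge, on posts 35 mm or more behind the bar. A block about to tip has its rear end 30 mm in under the bar: push with fingers leaning ahead about 40 degrees from vertical.
- tumbler_a: Crystal tumbler, 76 mm wide, 85 mm high, standing on the glass shelf; origin at the centre of its foot. Leave alone.
- tumbler_b: The second tumbler, alike, on the glass shelf. Leave alone.
- olive_dish: White ceramic bowl, 110 mm wide, 40 mm high, on the table left of the chiller; origin at the centre of its foot. Leave alone.
- tongs: Steel ice tongs, about 175 mm long, 60 mm wide, 20 mm high, lying on the table left of the chiller; origin at the middle of the underside. Leave alone.
There are look-alikes about, which are no part of the job. What is shaped like the cold_block but orange is not meant.

How it is judged:
By the outcome, as a careful person would: the job done as asked, in the order asked, and still so for the second after the job is handed in, with the robot touching nothing.
It also fails if it takes over 58 s, if anything falls off the work surface, if the arm or the gripper's body presses on something with over 40 N, if the wrist force passes 120 N, or if a joint passes its speed limit or range.

## Working session

There is one attempt and no reset: what is moved stays moved. The work goes in short steps, Python scripts to look and compute and a tool call to move; the robot and the scene stay as the last step left them, time stands still between calls to the robot, and variables do not carry over. Pictures are saved under pics/ and viewed, about 8 in all and at most 12, crops included, and the job is handed in when it is done.

Besides the shell and the picture viewer there is one more tool, called after "Call:" as name(argument=value, ...), one argument or row to a line, values as JSON. move_arm: Moves the arm, as the interface text tells. Its arguments: {"type":"object","properties":{"increments":{"type":"array"},"force":{"type":"number"}},"required":["increments"]}

```bash
mkdir -p pics; ls
cat > h.py <<'E'
import numpy as np, cv2
from workcell import monitor, eyes, job
def grab(n):
    f=eyes.grab_frame(n); np.savez(''+n+'.npz',**f); return f
def world(f,u,v,z=None):
    """depth-based world point(s) at pixel; or intersect with plane z"""
    K=np.array(f['camera_matrix']);d=np.array(f['dist_coeffs']);R=cv2.Rodrigues(np.array(f['rvec'],float))[0];t=np.array(f['tvec'],float).ravel()
    u=np.atleast_1d(u);v=np.atleast_1d(v)
    n=cv2.undistortPoints(np.stack([u,v],-1).astype(np.float64)[:,None],K,d)[:,0]
    r=np.c_[n,np.ones(len(n))]
    if z is None: s=f['z_map'][v.astype(int),u.astype(int)]
    else:
        o=-R.T@t; w=r@R; s=(z-o[2])/w[:,2]
    return (r*s[:,None]-t)@R
E
python3 - <<'E'
from h import *
s=monitor.state();print({k:np.round(v,2).tolist() for k,v in s.items()})
ims=[]
for n in ("scene","side"):
    f=grab(n); ims.append(f['color']); R=cv2.Rodrigues(np.array(f['rvec'],float))[0];print(n,np.round(-R.T@np.ravel(f['tvec']),0),R[2].round(2))
    cv2.imwrite(f'pics/{n}0.png',cv2.resize(f['color'][:,:,::-1],(784,588)))
E
```

```text
pics
{'time_s': 0.0, 'qpos': [70.13, 18.35, 89.71, -0.0, 72.04, -1.15], 'qvel': [-0.05, -0.09, -0.05, 0.02, -0.07, 0.13], 'effort': [-0.0, -41.25, -23.2, 0.07, 0.05, -0.0], 'ee_pos': [184.4, 544.09, 213.14], 'ee_rot': [-179.9, -0.0, 161.28], 'force': [0.97, 0.03, -0.04], 'torque': [0.02, -0.01, 0.0], 'gripper_width': 91.15}
scene [1141.  502.  911.] [-0.56 -0.44 -0.7 ]
side [555. 739. 809.] [-0.01 -0.74 -0.67]
```

View pics/scene0.png

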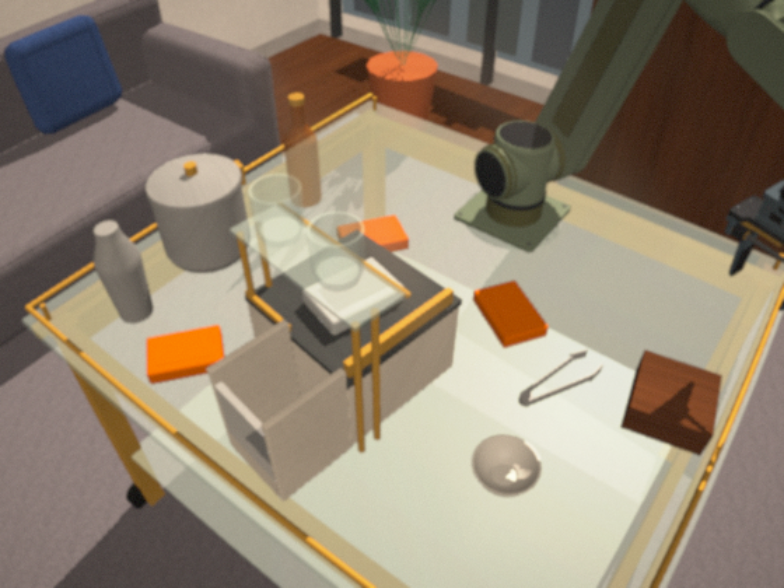

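View pics/side0.png

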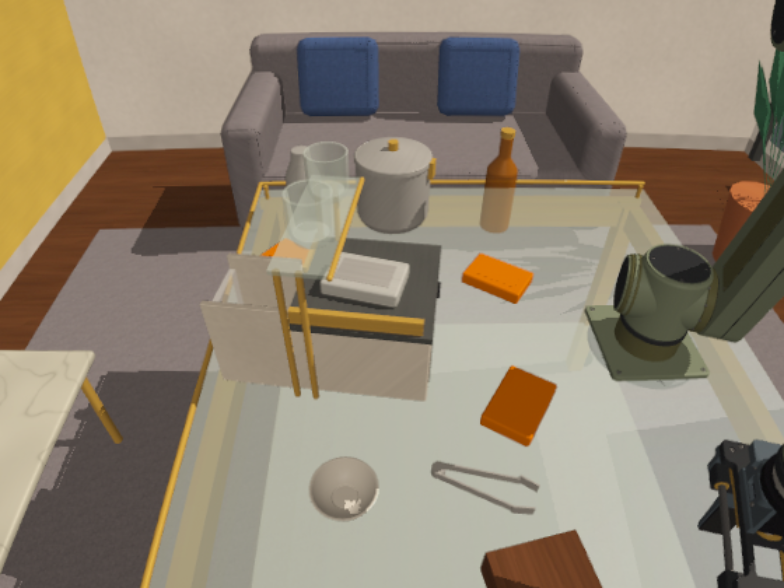

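Block candidates (784-wide pictures):
- Silver-white slab on the ledge: scene (350,295), side (365,278).
- Orange slabs: scene (185,352), (510,312) and (385,233).

I choose the silver-white one. The tumblers stand on the glass above it, and the dish and tongs are on the rail side.

```bash
cat > m.py <<'E'
from h import *
def cloud(f):
    vv,uu=np.mgrid[0:420,0:560]; P=world(f,uu.ravel(),vv.ravel()).reshape(420,560,3)
    return P,f['z_map']>0
if __name__=='__main__':
  for n in ("scene","side"):
    f=dict(np.load(n+'.npz')); P,ok=cloud(f); C=f['color'].astype(int); hsv=cv2.cvtColor(f['color'],cv2.COLOR_RGB2HSV)
    reg=ok&(P[...,0]>250)&(P[...,0]<850)&(P[...,1]>-400)&(P[...,1]<300)
    h=np.histogram(P[reg][:,2],np.arange(150,345,5));print(n,dict(zip(h[1][:-1].astype(int).tolist(),h[0].tolist())))
    brass=reg&(hsv[...,1]>150)&(hsv[...,0]>12)&(hsv[...,0]<28)
    for nm,m in (('rail',brass&(P[...,2]>190)&(P[...,2]<206)),('bar',brass&(P[...,2]>290)&(P[...,2]<325)),
      ('block',reg&(hsv[...,1]<60)&(abs(P[...,2]-200)<5)),('ledge',reg&(abs(P[...,2]-170)<5))):
        m=m.astype(np.uint8); k,lab,st,_=cv2.connectedComponentsWithStats(m)
        for i in np.argsort(-st[1:,4])[:2]+1:
            if st[i,4]<25: continue
            q=P[lab==i]; r=cv2.minAreaRect(q[:,:2].astype(np.float32))
            print(nm,st[i].tolist(),q.mean(0).round(1),'box',np.round(r[0],1),np.round(r[1],1),round(r[2],1), cv2.boxPoints(r).round(0).tolist())
E
python3 m.py
python3 - <<'E'
import cv2
a=cv2.imread('pics/side0.png')[150:420,190:470]
cv2.imwrite('pics/crop1.png',cv2.resize(a,None,fx=2.1,fy=2.1,interpolation=2))
E
```

```text
scene {150: 451, 155: 402, 160: 429, 165: 1311, 170: 3199, 175: 453, 180: 600, 185: 509, 190: 420, 195: 900, 200: 647, 205: 40, 210: 31, 215: 30, 220: 41, 225: 34, 230: 37, 235: 24, 240: 27, 245: 33, 250: 32, 255: 32, 260: 32, 265: 37, 270: 29, 275: 33, 280: 26, 285: 28, 290: 14, 295: 3, 300: 179, 305: 2218, 310: 541, 315: 62, 320: 80, 325: 86, 330: 137, 335: 145}
rail [271, 207, 52, 42, 429] [569.6 118.4 197.5] box [567.  116.9] [ 15.2 161.3] 81.8 [[486.0, 121.0], [646.0, 98.0], [648.0, 113.0], [488.0, 136.0]]
rail [258, 245, 7, 13, 61] [670.3 103.3 197.8] box [668.8 102.2] [27.4 12.3] 38.1 [[654.0, 99.0], [662.0, 89.0], [683.0, 106.0], [676.0, 116.0]]
block [216, 208, 27, 25, 135] [648.6   1.1 199.4] box [647.2 -10.9] [89.3 12.7] 80.5 [[634.0, -54.0], [646.0, -56.0], [661.0, 32.0], [648.0, 34.0]]
block [262, 184, 22, 17, 74] [515.7   8.  200.8] box [518.2  14. ] [72.3 12.9] 75.0 [[503.0, -19.0], [515.0, -23.0], [534.0, 47.0], [521.0, 51.0]]
ledge [151, 196, 101, 110, 2322] [694.  -21.5 170.8] box [730.3 -39.6] [231.4 222.2] 82.5 [[605.0, -140.0], [825.0, -169.0], [856.0, 61.0], [63
[... 878 characters left out ...]
6.3   4.4] [290.4   7.7] 81.5 [[581.0, -139.0], [589.0, -140.0], [632.0, 147.0], [624.0, 149.0]]
block [229, 180, 64, 33, 1289] [573.9  11.2 200.4] box [579.3   5.1] [ 96.5 138.6] 73.4 [[499.0, -21.0], [632.0, -61.0], [660.0, 32.0], [527.0, 71.0]]
block [146, 215, 53, 10, 256] [785.9  91.3 199.4] box [785.6  89.6] [ 14.6 127.7] 81.6 [[721.0, 92.0], [848.0, 73.0], [850.0, 88.0], [724.0, 106.0]]
ledge [217, 170, 98, 74, 3057] [541.7   9.9 170.4] box [572.6  -4.4] [263.2 243.1] 81.7 [[433.0, -117.0], [674.0, -152.0], [712.0, 108.0], [471.0, 143.0]]
ledge [153, 191, 38, 25, 202] [826.7 -13.8 170.1] box [827.7 -14.4] [112.8  58.6] 47.2 [[768.0, -36.0], [811.0, -76.0], [887.0, 7.0], [844.0, 47.0]]
```

View pics/crop1.png

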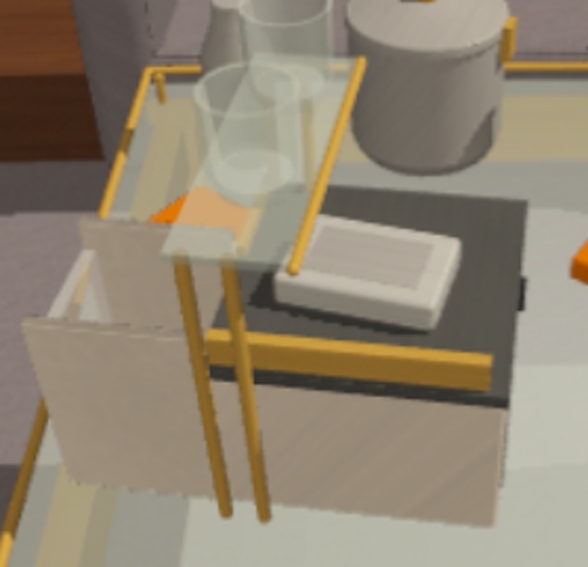

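The side crop shows the block at crop (370,270): plain silver, front-left end under the glass, clear of the brass rail (350,360). The block sizes (96.5 x 138.6, top at 200) match the description. Next come the chiller frame, the obstacles and the first moves.

```bash
cat > c.py <<'E'
from h import *
from scipy.spatial.transform import Rotation as Ro
YAW=np.radians(-8.2); D=np.array([711.5,32.3,170.])
RC=Ro.from_euler('z',YAW).as_matrix()
def toC(p): return (np.asarray(p)-D)@RC
def toW(p): return RC@np.asarray(p,float)+D
def tool(lean): return Ro.from_matrix(RC@np.diag([-1,1,-1.])@Ro.from_euler('y',-lean,degrees=True).as_matrix())
def go(p,lean):
    """remaining shift (cm, tool axes) and turn to chiller-frame pose p"""
    s=monitor.state(); R=Ro.from_euler('xyz',s['ee_rot'],degrees=True); T=tool(lean)
    d=toW(p)-s['ee_pos']
    print('t',round(s['time_s'],2),'C',toC(s['ee_pos']).round(1),'F',(np.array(s['force'])@RC).round(1),'w',s['gripper_width'])
    print('shift now-axes',(R.inv().apply(d)/10).round(2),'target-axes',(T.inv().apply(d)/10).round(2),'turn',(R.inv()*T).as_rotvec().round(3),'q',np.round(s['qpos'],0))
E
python3 - <<'E'
from c import *; from m import cloud
for n in ('scene','side'):
    f=dict(np.load(n+'.npz')); P,ok=cloud(f); q=toC(P[ok])
    m=(q[:,0]>-420)&(q[:,0]<-105)&(q[:,1]>-330)&(q[:,1]<150)&(q[:,2]>35); q=q[m]
    H={}
    for a in q: 
        k=(int(a[0]//50*50),int(a[1]//50*50)); H[k]=max(H.get(k,0),int(a[2]))
    print(n,sorted(H.items()))
print(toC([[579.3,5.1,200]]),tool(40).as_matrix().round(2))
go([-300,0,180],0)
E
```

```text
scene []
side []
[[-126.96891073  -45.77745852   30.        ]] [[-0.76  0.14  0.64]
 [ 0.11  0.99 -0.09]
 [-0.64  0.   -0.77]]
t 0.1 C [-594.7  431.4   43.2] F [-0.4  0.3  0.4] w 91.0862581048235
shift now-axes [-36.85 -37.06 -13.62] target-axes [-29.47 -43.14 -13.68] turn [-0.002 -0.    -0.184] q [70. 18. 90. -0. 72. -1.]
```

Call:
move_arm(
  increments=[
    [[0, 0, 0, -6, 0, 0, -0.184], [0, 0, 0, -6, 0, 0, 0], [0, -3, -4.3, -0.5, 0, 0, 0], [0, -3, -4.3, 0, 0, 0, 0], [0, -3, -4.3, 0, 0, 0, 0], [0, -3, -4.3, 0, 0, 0, 0], [0, -3, -4.3, 0, 0, 0, 0], [0, -3, -4.3, 0, 0, 0, 0], [0, -3, -4.3, 0, 0, 0, 0], [0, -3, -4.3, 0, 0, 0, 0], [0, -3, -4.3, 0, 0, 0, 0], [0, -3, -4.3, 0, 0, 0, 0]],
  ],
)

```text
time_s: 1.6
ee_pos: [428.6, 65.4, 340.0]
ee_rot: [-179.5, -0.1, 172.6]
force: [0.4, 0.9, 0.6]
gripper_width: 0.1
```

```bash
python3 -c "
from c import *; go([-260,-128,130],40)"
```

```text
t 1.6 C [-284.8   -7.6  170. ] F [0.3 0.9 0.6] w 0.10618535784172692
shift now-axes [ -2.31 -12.03   4.11] target-axes [  0.67 -12.04   4.66] turn [-0.004 -0.699  0.017] q [  8.   2.  92.  -0.  86. -75.]
```

Call:
move_arm(
  increments=[
    [[0, 0, -3, 0, 0, -0.175, 0.01], [0, 0, -3, 0, 0, -0.175, 0], [0, 0, -3, 0, 0, -0.175, 0], [0, 0, -3, 0, 0, -0.175, 0], [0, 0, 0, 0, 0, 0, 0]],
  ],
)

```text
time_s: 2.22
ee_pos: [411.7, -60.0, 334.8]
ee_rot: [-179.0, 40.6, 172.3]
force: [0.2, 0.7, -0.3]
gripper_width: 0.6
```

Run:
```python
from c import *
go([-128,-130,14],40)
f=grab('wrist'); g=grab('side'); cv2.imwrite('pics/w1.png',np.hstack([f['color'],g['color']])[:,:,::-1][:, :, :] if 0 else cv2.resize(np.hstack([f['color'],g['color']])[:,:,::-1],(800,300)))
```

```text
t 2.23 C [-283.6 -134.1  164.8] F [ 0.   0.7 -0.3] w 0.6079979135150952
shift now-axes [-1.99  0.67 21.57] target-axes [-2.22  0.41 21.55] turn [-0.013  0.011  0.006] q [-11. -20. 122.   1.  38. -93.]
```

View pics/w1.png

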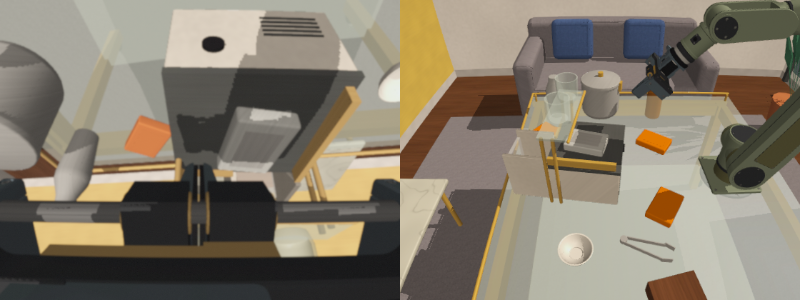

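The wrist picture shows the closed fingers at (197,215), right of the block (260,135), over free ledge. The side view shows the gripper behind the shelf with its way clear. I descend along the tool axis.

Call:
move_arm(
  increments=[
    [[0, -1, 0, 4, -0.013, 0.011, 0.006], [0, -1.2, 0, 4, 0, 0, 0], [0, 0, 0, 4, 0, 0, 0], [0, 0, 0, 3, 0, 0, 0], [0, 0, 0, 2.5, 0, 0, 0], [0, 0, 0, 1.5, 0, 0, 0], [0, 0, 0, 0, 0, 0, 0]],
  ],
)

```text
time_s: 3.2
ee_pos: [577.7, -72.6, 216.2]
ee_rot: [179.8, 41.1, 172.8]
force: [0.2, 0.6, 0.1]
gripper_width: 0.3
```

```bash
python3 -c "
from c import *; go([-128,-130,14],40)"
```

```text
t 3.2 C [-117.5 -122.9   46.2] F [0.1 0.6 0.1] w 0.34095612280225457
shift now-axes [ 2.92 -0.69  1.72] target-axes [ 2.87 -0.71  1.79] turn [0.014 0.019 0.013] q [ -9.   3. 122.   6.  14. -97.]
```

Call:
move_arm(
  increments=[
    [[0, 0.8, 0, 0.7, 0, 0.019, 0.01], [0, 0.7, 0, 0.6, 0.01, 0, 0], [0, 0.5, -0.1, 0.4, 0, 0, 0], [0, 0, 0, 0, 0, 0, 0]],
  ],
)

```text
time_s: 3.7
ee_pos: [573.8, -72.3, 191.9]
ee_rot: [179.9, 40.2, 172.0]
force: [-0.6, 0.8, 0.4]
gripper_width: 0.5
```

```bash
python3 -c "
from c import *; go([-122,-125,14],40)"
```

```text
t 3.7 C [-121.4 -123.2   21.9] F [-0.7  0.7  0.4] w 0.5195703953504294
shift now-axes [ 0.56 -0.18  0.57] target-axes [ 0.56 -0.18  0.57] turn [0.004 0.003 0.002] q [ -9.   5. 124.   3.  11. -93.]
```

Call:
move_arm(
  increments=[
    [[0, 0.4, 0, 0.4, 0, 0, 0], [0, 0.1, 0, 0.1, 0, 0, 0], [0, 0, 0.6, 0, 0, 0, 0], [0, 0, 0.6, 0, 0, 0, 0], [0, 0, 0.6, 0, 0, 0, 0], [0, 0, 0.6, 0, 0, 0, 0], [0, 0, 0, 0, 0, 0, 0]],
  ],
)

```text
time_s: 4.58
ee_pos: [576.9, -48.9, 185.9]
ee_rot: [179.8, 40.3, 171.8]
force: [-0.4, 0.6, 0.5]
gripper_width: 0.6
```

```bash
python3 -c "
from c import *; go([-122,-62,14.5],40)"
```

```text
t 4.58 C [-121.6  -99.6   15.9] F [-0.5  0.5  0.5] w 0.5931067455539053
shift now-axes [0.12 3.76 0.09] target-axes [0.12 3.76 0.08] turn [0.003 0.005 0.001] q [ -5.   6. 124. -12.  10. -76.]
```

Call:
move_arm(
  increments=[
    [[0, 0, 0.5, 0, 0, 0, 0], [0, 0, 0.5, 0, 0, 0, 0], [0, 0, 0.5, 0, 0, 0, 0]],
  ],
)

```text
time_s: 4.95
ee_pos: [578.8, -35.6, 185.9]
ee_rot: [179.9, 40.2, 171.7]
force: [-0.2, -1.3, -0.3]
gripper_width: 0.4
```

Run:
```python
from c import *
go([-122,-62,14.5],40)
f=grab('scene');g=grab('side')
a=lambda f,y,x: cv2.resize(f['color'][y:y+200,x:x+200,::-1],(400,400),interpolation=2)
cv2.imwrite('pics/s2.png',np.hstack([a(f,120,160),a(g,110,150)]))
```

```text
t 4.95 C [-121.7  -86.2   15.9] F [-0.  -1.3 -0.3] w 0.3529225579782002
shift now-axes [0.11 2.42 0.09] target-axes [0.11 2.42 0.08] turn [ 0.001  0.004 -0.001] q [ -3.   6. 124. -20.  11. -66.]
```

View pics/s2.png

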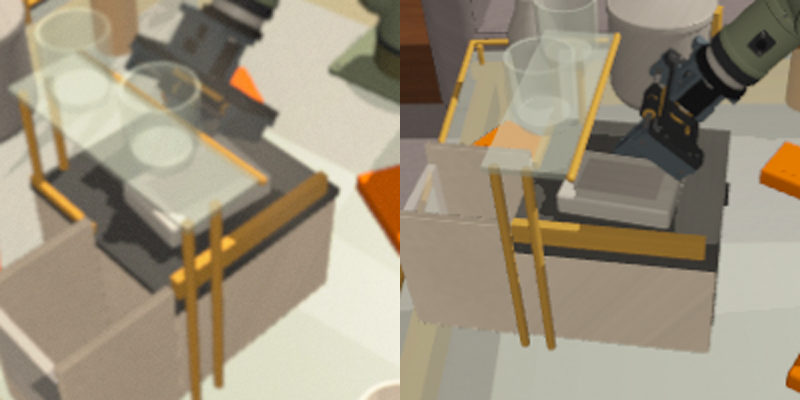

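The finger rests on the block's right side (right half, about (655,165)) with roughly 2 N. The block is now closer to the rail. I go on in small steps.

Call:
move_arm(
  increments=[
    [[0, 0, 0.5, 0, 0, 0, 0], [0, 0, 0.5, 0, 0, 0, 0], [0, 0, 0.5, 0, 0, 0, 0]],
  ],
)

```text
time_s: 5.42
ee_pos: [580.6, -22.1, 185.8]
ee_rot: [179.9, 40.2, 171.7]
force: [0.3, -3.2, -0.3]
gripper_width: 0.7
```

```bash
cat > b.py <<'E'
from c import *; from m import cloud
def block():
    f=grab('side'); P,ok=cloud(f); hsv=cv2.cvtColor(f['color'],cv2.COLOR_RGB2HSV); q=toC(P)
    m=ok&(hsv[...,1]<60)&(abs(q[...,2]-30)<4)&(q[...,0]>-235)&(q[...,0]<20)&(q[...,1]>-110)&(q[...,1]<53)
    k,lab,st,_=cv2.connectedComponentsWithStats(m.astype(np.uint8)); i=1+np.argmax(st[1:,4])
    a=q[lab==i][:,:2]; r=cv2.minAreaRect(a.astype(np.float32)); print('block',st[i,4],np.round(r[0],1),np.round(r[1],1),round(r[2],1),'left rear/front',[a[abs(a[:,0]-x)<8][:,1].max().round(1) for x in np.linspace(a[:,0].min()+15,a[:,0].max()-15,4)])
E
python3 - <<'E'
from b import *
go([-122,-55,14.5],40); block()
E
```

```text
t 5.42 C [-121.8  -72.5   15.8] F [ 0.8 -3.1 -0.3] w 0.705019823055823
shift now-axes [0.1  1.75 0.09] target-axes [0.1  1.75 0.09] turn [-0.001  0.003 -0.002] q [ -0.   6. 124. -27.  11. -58.]
block 1364 [-132.1  -23.9] [116.1 138.5] 85.4 left rear/front [np.float64(36.8), np.float64(34.1), np.float64(32.3), np.float64(29.9)]
```

Call:
move_arm(
  increments=[
    [[0, 0, 0.4, 0, 0, 0, 0], [0, 0, 0.4, 0, 0, 0, 0], [0, 0, 0.2, 0, 0, 0, 0]],
  ],
)

```text
time_s: 5.85
ee_pos: [581.8, -12.4, 185.7]
ee_rot: [180.0, 40.1, 171.6]
force: [-0.0, -2.9, 0.4]
gripper_width: 0.5
```

Run:
```python
from b import *
go([-122,-55,14.5],40); block()
```

```text
t 5.85 C [-122.   -62.7   15.7] F [ 0.4 -2.9  0.4] w 0.4674898861429034
shift now-axes [0.08 0.77 0.09] target-axes [0.08 0.77 0.09] turn [-0.002  0.003 -0.002] q [  1.   6. 124. -31.  12. -53.]
block 1383 [-130.9  -12.3] [111.3 139.6] 86.9 left rear/front [np.float64(45.5), np.float64(42.8), np.float64(42.4), np.float64(39.5)]
```

Call:
move_arm(
  increments=[
    [[0, 0, 0.3, 0, 0, 0, 0], [0, 0, 0.2, 0, 0, 0, 0], [0, 0, 0.2, 0, 0, 0, 0]],
  ],
)

```text
time_s: 6.28
ee_pos: [582.8, -5.0, 185.7]
ee_rot: [180.0, 40.1, 171.6]
force: [-0.6, -4.0, 0.6]
gripper_width: 0.4
```

Run:
```python
from b import *
go([-122,-55,14.5],40); block()
```

```text
t 6.28 C [-122.   -55.3   15.7] F [-0.1 -4.1  0.6] w 0.38774667995340245
shift now-axes [0.08 0.03 0.1 ] target-axes [0.08 0.03 0.1 ] turn [-0.002  0.002 -0.002] q [  2.   6. 123. -33.  13. -49.]
block 1425 [-130.5    1.3] [ 98.3 139.9] 87.6 left rear/front [np.float64(52.9), np.float64(50.8), np.float64(48.7), np.float64(48.0)]
```

Call:
move_arm(
  increments=[
    [[0, 0, 0.15, 0, 0, 0, 0], [0, 0, 0.15, 0, 0, 0, 0]],
  ],
)

```text
time_s: 6.58
ee_pos: [583.3, -2.1, 185.8]
ee_rot: [-180.0, 40.1, 171.6]
force: [2.6, -9.2, 0.9]
gripper_width: 0.3
```

Run:
```python
from b import *
go([-122,-55,14.5],40); block()
```

```text
t 6.58 C [-122.   -52.3   15.8] F [ 3.9 -8.7  0.9] w 0.29918644585621224
shift now-axes [ 0.08 -0.27  0.1 ] target-axes [ 0.08 -0.27  0.1 ] turn [-0.002  0.002 -0.002] q [  3.   6. 123. -34.  13. -48.]
block 1413 [-131.6   -4. ] [114.6 139.2] 87.4 left rear/front [np.float64(52.3), np.float64(52.9), np.float64(51.2), np.float64(50.2)]
```

Call:
move_arm(
  increments=[
    [[0, 0, 0.15, 0, 0, 0, 0], [0, 0, 0.1, 0, 0, 0, 0]],
  ],
)

```text
time_s: 6.88
ee_pos: [583.7, -2.0, 185.8]
ee_rot: [-179.6, 40.0, 171.7]
force: [0.3, -7.4, 1.1]
gripper_width: 0.4
```

Call:
move_arm(
  increments=[
    [[0, 0, 0.15, 0, 0, 0, 0], [0, 0, 0.0, 0, 0, 0, 0]],
  ],
)

```text
time_s: 7.12
ee_pos: [583.8, -2.2, 185.8]
ee_rot: [-179.4, 40.0, 171.7]
force: [0.3, -1.6, -1.3]
gripper_width: 0.3
```

Call:
move_arm(
  increments=[
    [[0, 0, 0.3, 0, -0.01, 0, 0]],
  ],
)

```text
time_s: 7.25
ee_pos: [584.3, -1.3, 186.0]
ee_rot: [-179.7, 39.9, 171.8]
force: [6.0, -22.7, 0.1]
gripper_width: 0.2
```

Run:
```python
from b import *
go([-122,-55,14.5],40); block()
f=grab('scene');g=grab('side')
a=lambda f,y,x: cv2.resize(f['color'][y:y+100,x:x+130,::-1],(400,308),interpolation=2)
cv2.imwrite('pics/s3.png',np.hstack([a(f,160,200),a(g,160,200)]))
```

```text
t 7.25 C [-121.1  -51.4   16. ] F [  9.2 -21.6   0.1] w 0.22803788625469026
shift now-axes [ 0.16 -0.36  0.06] target-axes [ 0.16 -0.36  0.05] turn [-0.005 -0.002  0.   ] q [  3.   6. 123. -34.  13. -48.]
block 1403 [-130.1    3.2] [ 99.4 141.2] 89.6 left rear/front [np.float64(52.5), np.float64(52.7), np.float64(52.8), np.float64(52.5)]
```

View pics/s3.png

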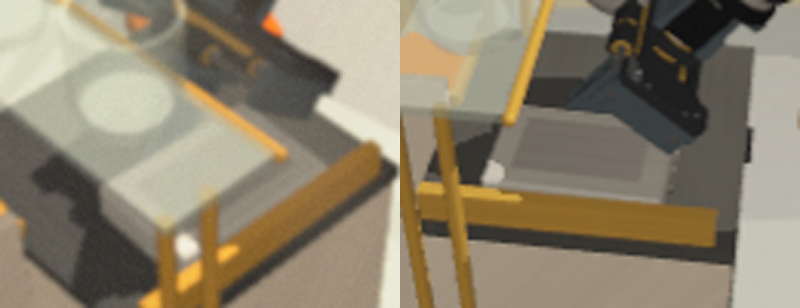

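Both views show the block's long left side on the rail, and the force rose steeply to 22 N. Left-edge readings are 52.5, 52.7, 52.8 and 52.5, so it lies flat. Now I back off and go round behind it.

Call:
move_arm(
  increments=[
    [[0, 0, -0.4, 0, 0, 0, 0], [0, 0, -1.0, 0, 0, 0, 0], [0, 0, -0.6, -1, 0, 0, 0], [0, 0, 0, -3, 0, 0, 0], [0, 0, 0, -4, 0, 0, 0], [0.55, 0, 0, -4, 0, 0, 0], [0.55, 0, 1.5, -3, 0, 0, 0], [0.55, 0, 3, 0, 0, 0, 0], [0.55, 0, 3, 0, 0, 0, 0], [0.55, 0, 0, 0, 0, 0, 0]],
  ],
)

```text
time_s: 8.65
ee_pos: [495.6, 74.7, 306.8]
ee_rot: [179.2, 40.5, 171.6]
force: [0.3, 0.3, 1.2]
gripper_width: 47.6
```

Run:
```python
from b import *
go([-238,6.5,14.5],40); block()
```

```text
t 8.65 C [-219.7   11.2  136.8] F [0.2 0.3 1.2] w 47.621623535937246
shift now-axes [ 9.33 -0.58  8.11] target-axes [ 9.26 -0.47  8.19] turn [ 0.012  0.009 -0.002] q [ 18.  -8. 118. -28.  36. -46.]
block 1504 [-130.3    4.9] [ 97.2 139.7] 88.3 left rear/front [np.float64(52.1), np.float64(52.9), np.float64(52.1), np.float64(50.6)]
```

Run:
```python
from b import *
for _ in range(4): block()
f=grab('side'); g=f['color'][150:240,205:315,::-1]; cv2.imwrite('pics/s4.png',cv2.resize(g,(770,600),interpolation=2))
```

```text
block 1504 [-130.3    5.4] [ 95.9 139.4] 88.0 left rear/front [np.float64(52.8), np.float64(52.7), np.float64(51.8), np.float64(51.0)]
block 1513 [-130.6    6.1] [ 95.1 139.3] 88.0 left rear/front [np.float64(53.0), np.float64(53.0), np.float64(52.3), np.float64(51.1)]
block 1507 [-130.     6.5] [ 95.3 139.9] 87.9 left rear/front [np.float64(52.7), np.float64(52.9), np.float64(52.1), np.float64(52.2)]
block 1505 [-130.5    5.7] [ 96.  139.5] 87.6 left rear/front [np.float64(52.6), np.float64(52.7), np.float64(52.7), np.float64(51.2)]
```

View pics/s4.png

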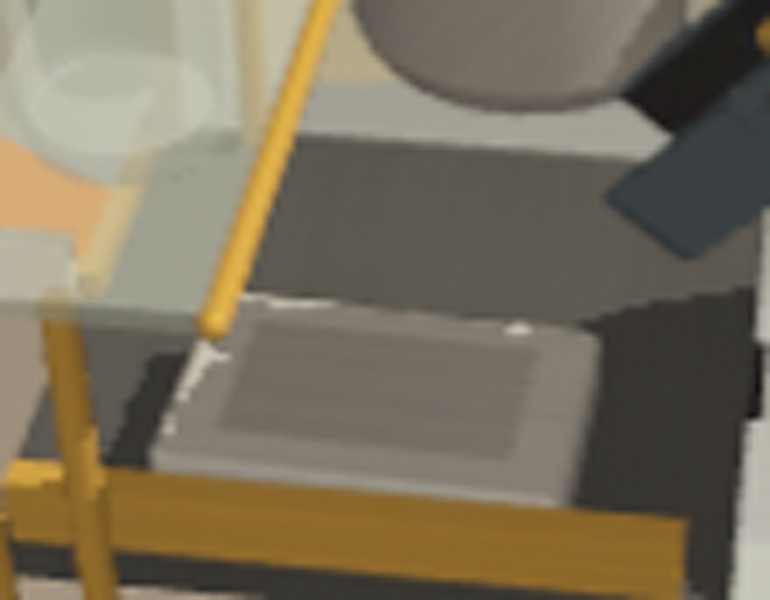

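The block looks parallel to the rail, at most about 1° off after letting go. I descend behind it, slightly right of its centre, so the push turns it into the rail.

Call:
move_arm(
  increments=[
    [[0.55, 2.0, -0.5, 1.0, 0.012, 0.009, 0], [0.55, 2.0, -0.3, 2.0, 0, 0, 0], [0.55, 2.0, 0, 2.0, 0, 0, 0], [0.55, 1.7, 0, 1.6, 0, 0, 0], [0.55, 0.5, 0, 0.5, 0, 0, 0], [0.55, 0, 0, 0, 0, 0, 0]],
  ],
)

```text
time_s: 9.7
ee_pos: [477.0, 61.4, 196.6]
ee_rot: [179.9, 40.0, 170.8]
force: [0.5, -0.5, 0.4]
gripper_width: 50.2
```

Run:
```python
from b import *
go([-236,3,14],40)
```

```text
t 9.7 C [-236.3   -4.7   26.6] F [ 0.6 -0.4  0.4] w 50.23786699186857
shift now-axes [0.8  0.77 0.98] target-axes [0.79 0.77 0.99] turn [-0.01  -0.001 -0.014] q [ 17.  -3. 131. -49.  22. -22.]
```

Call:
move_arm(
  increments=[
    [[0.55, 0.4, 0.4, 0.5, -0.01, 0, -0.014], [0.55, 0.4, 0.3, 0.5, 0, 0, 0], [0.55, 0, 0, 0, 0, 0, 0]],
  ],
)

```text
time_s: 10.07
ee_pos: [479.4, 68.2, 184.7]
ee_rot: [179.9, 40.1, 171.8]
force: [0.7, -0.0, 0.4]
gripper_width: 50.1
```

Run:
```python
from b import *
go([-206,3,14],40)
```

```text
t 10.07 C [-234.8    2.4   14.7] F [0.7 0.1 0.4] w 50.121813588564336
shift now-axes [-2.16  0.06  1.91] target-axes [-2.17  0.06  1.9 ] turn [ 0.002  0.002 -0.   ] q [ 18.  -2. 132. -54.  20. -17.]
```

Call:
move_arm(
  increments=[
    [[0.55, -0.77, 0, 0.64, 0, 0, 0], [0.55, -0.77, 0, 0.64, 0, 0, 0], [0.55, -0.38, 0, 0.32, 0, 0, 0], [0.55, -0.38, 0, 0.32, 0, 0, 0], [0.55, -0.38, 0, 0.32, 0, 0, 0]],
  ],
)

```text
time_s: 10.7
ee_pos: [515.9, 62.2, 185.3]
ee_rot: [179.9, 40.1, 171.7]
force: [-4.4, 0.3, 2.4]
gripper_width: 50.2
```

Run:
```python
from b import *
go([-100,3,14],40);block()
```

```text
t 10.7 C [-197.9    1.7   15.3] F [-4.4 -0.4  2.4] w 50.1659650387307
shift now-axes [-7.4   0.14  6.41] target-axes [-7.42  0.13  6.39] turn [ 0.001  0.002 -0.001] q [ 15.   1. 129. -52.  19. -21.]
block 1525 [-140.5    6.9] [188.6  92.2] 0.0 left rear/front [np.float64(37.8), np.float64(52.2), np.float64(53.0), np.float64(52.9)]
```

Call:
move_arm(
  increments=[
    [[0.55, -0.6, 0.02, 0.53, 0, 0, 0], [0.55, -0.6, 0.02, 0.53, 0, 0, 0], [0.55, -0.6, 0.02, 0.53, 0, 0, 0], [0.55, -0.6, 0.02, 0.53, 0, 0, 0], [0.55, -0.6, 0.02, 0.53, 0, 0, 0], [0.55, -0.6, 0.02, 0.53, 0, 0, 0]],
  ],
)

```text
time_s: 11.5
ee_pos: [565.2, 55.8, 185.1]
ee_rot: [179.9, 40.2, 171.7]
force: [-6.0, 0.5, 4.4]
gripper_width: 50.2
```

Run:
```python
from b import *
go([-100,3,14],40);block()
```

```text
t 11.5 C [-148.2    2.4   15.1] F [-6.  -0.3  4.4] w 50.2356492373592
shift now-axes [-3.61  0.06  3.19] target-axes [-3.62  0.06  3.18] turn [-0.     0.003 -0.001] q [ 12.   6. 124. -49.  17. -27.]
block 1093 [-101.1    7.1] [146.2  99.9] 11.4 left rear/front [np.float64(38.4), np.float64(52.9), np.float64(52.8), np.float64(50.8)]
```

Call:
move_arm(
  increments=[
    [[0.55, -0.6, 0.02, 0.52, 0, 0, 0], [0.55, -0.6, 0.02, 0.52, 0, 0, 0], [0.55, -0.6, 0.02, 0.52, 0, 0, 0], [0.55, -0.6, 0.02, 0.52, 0, 0, 0], [0.55, -0.6, 0.02, 0.52, 0, 0, 0]],
  ],
)

```text
time_s: 12.18
ee_pos: [605.3, 49.9, 185.1]
ee_rot: [-179.9, 40.2, 171.7]
force: [-6.7, 1.2, 4.4]
gripper_width: 50.1
```

Run:
```python
from b import *
go([-80,3,14],40);block()
f=grab('scene');g=grab('side')
a=lambda f,y,x: cv2.resize(f['color'][y:y+130,x:x+170,::-1],(400,306),interpolation=2)
cv2.imwrite('pics/s5.png',np.hstack([a(f,150,160),a(g,120,170)]))
```

```text
t 12.18 C [-107.6    2.2   15.1] F [-6.8  0.2  4.4] w 50.121607159556376
shift now-axes [-2.04  0.08  1.86] target-axes [-2.05  0.08  1.86] turn [-0.002  0.003 -0.002] q [ 10.   9. 120. -45.  17. -32.]
block 648 [-81.    9.7] [99.5 91.3] 17.8 left rear/front [np.float64(38.9), np.float64(52.2), np.float64(52.9), np.float64(44.1)]
```

View pics/s5.png

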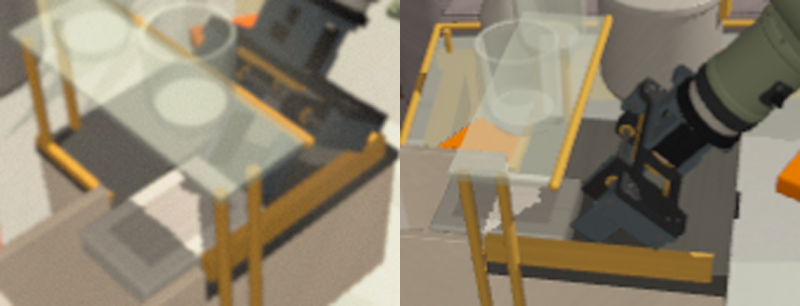

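The block is on the rail with its front out over the well (scene (150,235)). The gripper's front edge is just behind the bar and lower than it. I push on carefully.

Call:
move_arm(
  increments=[
    [[0.55, -0.6, 0.02, 0.52, 0, 0, 0], [0.55, -0.6, 0.02, 0.52, 0, 0, 0], [0.55, -0.45, 0.02, 0.4, 0, 0, 0]],
  ],
)

```text
time_s: 12.7
ee_pos: [626.2, 47.0, 184.6]
ee_rot: [-179.9, 40.1, 171.7]
force: [-7.1, 0.9, 5.5]
gripper_width: 50.2
```

Call:
move_arm(
  increments=[
    [[0.55, -0.4, 0, 0.35, 0, 0, 0], [0.55, -0.4, 0, 0.35, 0, 0, 0]],
  ],
)

```text
time_s: 12.95
ee_pos: [636.3, 45.4, 184.7]
ee_rot: [-179.8, 40.1, 171.7]
force: [-6.1, 1.1, 3.6]
gripper_width: 50.0
```

Run:
```python
from b import *
go([-70,3,14],40);block()
f=grab('scene');g=grab('side')
a=lambda f,y,x: cv2.resize(f['color'][y:y+130,x:x+170,::-1],(400,306),interpolation=2)
cv2.imwrite('pics/s6.png',np.hstack([a(f,150,160),a(g,120,170)]))
```

```text
t 12.95 C [-76.3   2.2  14.7] F [-6.2  0.2  3.6] w 49.95955468526381
shift now-axes [-0.43  0.08  0.46] target-axes [-0.44  0.08  0.46] turn [-0.004  0.002 -0.001] q [  9.  12. 117. -41.  17. -36.]
block 314 [-66.   11.4] [68.5 80.1] 19.5 left rear/front [np.float64(38.1), np.float64(37.0), np.float64(52.3), np.float64(49.4)]
```

View pics/s6.png

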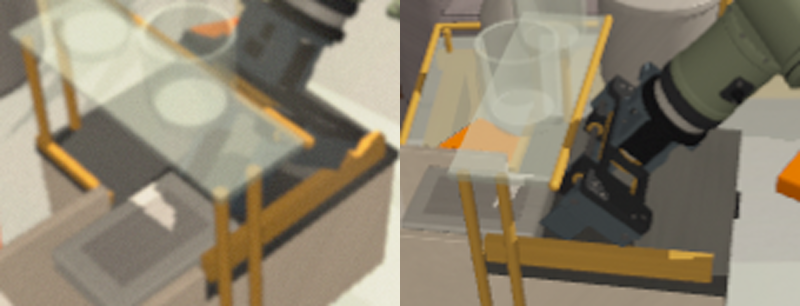

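Call:
move_arm(
  increments=[
    [[0.55, -0.35, 0, 0.3, 0, 0, 0], [0.55, -0.3, 0, 0.25, 0, 0, 0]],
  ],
)

```text
time_s: 13.35
ee_pos: [645.9, 44.6, 184.7]
ee_rot: [-179.9, 40.2, 171.8]
force: [-0.2, 0.1, -0.2]
gripper_width: 50.3
```

Run:
```python
from b import *
go([-65,3,14],45);block()
```

```text
t 13.35 C [-66.7   2.8  14.7] F [-0.2  0.1 -0.2] w 50.287112974901305
shift now-axes [-0.09  0.02  0.16] target-axes [-0.07  0.02  0.16] turn [-0.002 -0.084 -0.   ] q [  9.  12. 116. -40.  17. -38.]
block 49 [-79.2  37.2] [ 8.8 49.7] 79.6 left rear/front [np.float64(39.5), np.float64(39.5), np.float64(38.2), np.float64(38.2)]
```

The force dropped to zero, so the block tipped off. I retreat straight back, then up, and look.

Call:
move_arm(
  increments=[
    [[0.55, 0.6, 0, -0.5, 0, 0, 0], [0.55, 1.5, 0, -1.3, 0, 0, 0], [0.55, 2, 0, -1.8, 0, 0, 0], [0.55, 1, 0, -3, 0, 0, 0], [0.55, 0, 0, -4, 0, 0, 0], [0.55, 0, 0, -4, 0, 0, 0], [0.55, 0, 0, -4, 0, 0, 0], [0.55, 0, 0, 0, 0, 0, 0]],
  ],
)

```text
time_s: 14.4
ee_pos: [481.1, 67.9, 294.9]
ee_rot: [-179.9, 40.0, 171.8]
force: [0.8, 0.3, 0.3]
gripper_width: 50.2
```

Run:
```python
from c import *; from m import cloud
go([-65,3,14],45)
f=grab('scene');g=grab('side')
a=lambda f,y,x: cv2.resize(f['color'][y:y+180,x:x+235,::-1],(400,306),interpolation=2)
cv2.imwrite('pics/s7.png',np.hstack([a(f,160,100),a(g,110,110)]))
for f in (f,g):
    P,ok=cloud(f); q=toC(P)[ok]; m=(q[:,0]>5)&(q[:,0]<125)&(abs(q[:,1])<55)&(q[:,2]>-165)&(q[:,2]<60)
    print(m.sum(),np.percentile(q[m],[2,50,98],axis=0).round(0).tolist() if m.any() else '')
```

```text
t 14.4 C [-233.2    2.4  124.9] F [0.7 0.4 0.3] w 50.226975633372255
shift now-axes [-5.75  0.1  19.31] target-axes [-4.05  0.06 19.74] turn [-0.002 -0.087 -0.   ] q [ 18.  -9. 120. -29.  36. -45.]
335 [[25.0, -55.0, -115.0], [88.0, -19.0, -55.0], [110.0, 10.0, 4.0]]
73 [[86.0, -53.0, -64.0], [104.0, -30.0, -48.0], [125.0, -15.0, -1.0]]
```

View pics/s7.png

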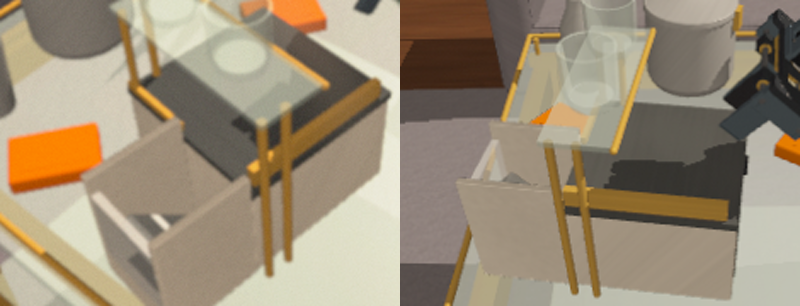

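Run:
```python
from c import *; from m import cloud
f=grab('scene');P,ok=cloud(f); q=toC(P)[ok]
m=(q[:,0]>-5)&(q[:,0]<126)&(abs(q[:,1])<57)&(q[:,2]>-165)&(q[:,2]<28); q=q[m]
H={}
for a in q:
    k=(int(a[0]//20*20),int(a[1]//20*20)); H.setdefault(k,[]).append(int(a[2]))
for k in sorted(H): print(k,len(H[k]),min(H[k]),max(H[k]))
g=grab('side');b=lambda c:cv2.resize(c[:,:,::-1],(400,400),interpolation=2)
cv2.imwrite('pics/s8.png',np.hstack([b(f['color'][225:325,145:245]),b(g['color'][170:270,140:240])]))
```

```text
(-20, -60) 175 -151 27
(-20, -40) 162 -117 0
(-20, -20) 126 -89 3
(-20, 0) 86 -61 2
(-20, 20) 40 -26 3
(-20, 40) 3 -1 0
(0, -60) 89 -152 27
(20, -60) 185 -144 26
(20, -40) 6 -111 -103
(40, -60) 195 -116 27
(40, -40) 22 -104 -81
(40, -20) 6 -90 -83
(60, -60) 130 -102 27
(60, -40) 32 -82 -63
(60, -20) 34 -82 -63
(80, -60) 85 -83 27
(80, -40) 35 -64 -45
(80, -20) 45 -64 -44
(80, 0) 20 -61 -46
(100, -60) 31 -63 26
(100, -40) 29 -47 -41
(100, -20) 41 -50 -41
(100, 0) 28 -47 -41
(120, -60) 1 3 3
(120, 0) 2 -1 0
(120, 20) 2 -1 0
```

View pics/s8.png

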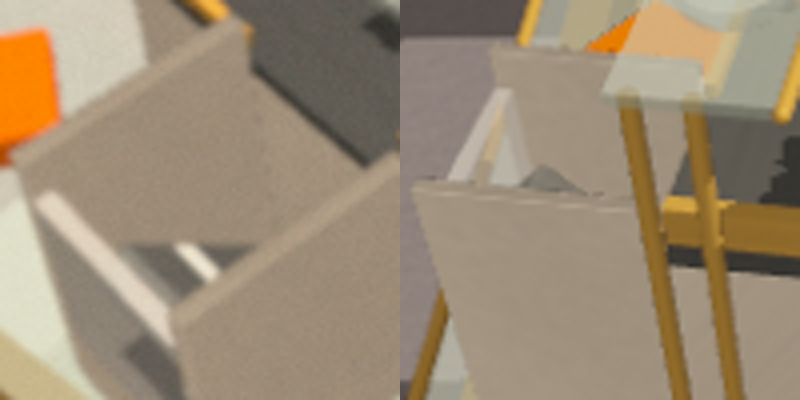

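The block lies inside the well, leaning on the clear far wall. Its highest points are 41 mm below the mouth, and nothing sticks out. I hand in.

Run:
```python
from h import *
s=monitor.state(); print(s['time_s'],np.round(s['force'],1)); print(job.job_done())
```

```text
14.6 [ 0.2  0.6 -0.3]
the job is handed in; nothing more can be done
None
```

The cold block is down in the loading well and the job is handed in, at 14.6 s of the 58 s allowed.

- **Sideways slide:** I pushed the block with the closed fingers until its long side lay flat on the rail. The force then rose to about 22 N, and the measured left-edge points agreed within 0.3 mm.
- **Push off the edge:** I pushed from behind with two fingers leaning 40° at about 5–8 N, and the block tipped off the drop edge.
- **Last checks:** Depth and pictures show the block leaning inside the well, with its visible top about 41 mm below the mouth. The tool force is near zero and the gripper is clear behind the shelf. The tumblers looked unmoved in the last crops. I did not re-measure the dish or the tongs; the arm only passed high above that side on the first move.
- **One disagreement:** After I let go of the block at the rail, depth readings put it about 1–2° off parallel, with the centre and rear edge readings on the rail and the front 1–2 mm lower. The picture suggested at most about 1°. The early edge readings in the push from behind showed it flush again; the later ones were partly hidden by the gripper and shelf.

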